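Pack the closed sample containers into the carrier tray

TASK

Gather the four capped whitish containers into the blue carrier tray, each standing upright on the tray floor inside the holder of its own shape and size (wide jar in the large ring, tall jar in the middle ring, vial in the small ring, square bottle in the square frame). Leave the two jars without caps standing where they are.

Things in the scene. Friction and masses are not known exactly. Their poses are not given: they have to be found in the camera images.
- wide_jar: Milky-white plastic jar, closed: round, straight-sided, 60 mm in diameter, 70 mm tall with its flat ribbed screw cap (same plastic, 57 mm diameter, top 18 mm). The smooth body reaches up to 50 mm and can be gripped there. About 0.13 kg. Origin: centre of its underside, own z up along its axis. Stands upright on the bench.
- tall_jar: Milky-white plastic jar, closed: round, straight-sided, slimmer and taller: 44 mm in diameter, 84 mm tall with its flat ribbed screw cap (same plastic, 41 mm diameter, top 18 mm); body up to 64 mm. About 0.10 kg. Origin: centre of its underside, own z up along its axis. Stands upright on the bench.
- square_bottle: Milky-white plastic bottle, closed: square body 42 x 42 mm (flats across own x and own y) up to 54 mm, with a round ribbed screw cap (same plastic, 33 mm diameter, 16 mm) on top, 72 mm tall in all. About 0.09 kg. Origin: centre of its underside, own z up along its axis. Stands upright on the bench, at any yaw.
- vial: Small milky-white plastic vial, closed: round, 26 mm in diameter, 58 mm tall with its flat ribbed screw cap (same plastic, 23 mm diameter, top 14 mm); body up to 42 mm. About 0.03 kg. Origin: centre of its underside, own z up along its axis. Stands upright on the bench.
- open_wide_jar: Milky-white plastic jar without a cap: like the wide jar, 60 mm in diameter and 60 mm tall, but open, so that one looks into the empty inside. Does not belong in the tray. Origin: centre of its underside, own z up along its axis. Stands loose on the bench among the closed containers.
- open_tall_jar: Milky-white plastic jar without a cap: like the tall jar, 44 mm in diameter and 74 mm tall, but open, so that one looks into the empty inside. Does not belong in the tray. Origin: centre of its underside, own z up along its axis. Stands loose on the bench among the closed containers.
- holder_large: Largest round holder: grey plastic ring, inner diameter 76 mm, outer 84 mm, 12 mm high, for the 60 mm jar. Fixed. Origin: centre of its underside, on the tray floor, 4 mm above the bench. The four holders stand in shuffled order in one straight row in the blue tray, centres 88 mm apart, all at the same yaw, own y axes along the row.
- holder_medium: Middle-sized round holder: grey plastic ring, inner diameter 60 mm, outer 68 mm, 12 mm high, for the 44 mm jar. Fixed. Origin: centre of its underside, on the tray floor, 4 mm above the bench. The blue tray is fixed and shallow: 100 mm across the row, 376 mm along it, floor 4 mm thick, walls 4 mm thick, their rims 16 mm above the bench.
- holder_small: Smallest round holder: grey plastic ring, inner diameter 42 mm, outer 50 mm, 12 mm high, for the 26 mm vial. Fixed. Origin: centre of its underside, on the tray floor, 4 mm above the bench. The holders have no bottom: a container in one stands on the tray floor, its origin level with the holder's.
- holder_square: Square holder: grey plastic frame, 58 x 58 mm inside (sides along own x and y, so across and along the row), 66 x 66 mm outside, 12 mm high, for the 42 mm square bottle. Fixed. Origin: centre of its underside, on the tray floor, 4 mm above the bench. 
Not all that is in view belongs to the job. What is shaped like the holder_square but brown or yellow is not meant.

How it is judged:
By the outcome, as a careful person would: the job done as asked, in the order asked, and still so for the second after the job is handed in, with the robot touching nothing.
It also fails if it takes over 96 s, if anything falls off the work surface, if the arm or the gripper's body presses on something with over 40 N, if the wrist force passes 120 N, or if a joint passes its speed limit or range.

ROBOT

A 6-joint arm with a two-finger parallel gripper is mounted at the origin on the work surface. World frame = base frame: x ahead of the robot, y to its left, z up, the work surface at z = 0. Lengths are in mm, angles in rad, forces in N, time in s.
With the tool pointing down it reaches from about 250 to 775 mm from the base axis. Payload 8.9 kg.
Tool frame: the origin (TCP) lies on the centre line of the jaws, within the pads' length; the fingertips stand 14 mm ahead of it and the grasp point (between the pads) lies 5 mm behind it (arm.finger_overhang is the distance from the TCP to the fingertips, in mm); z points along the fingers, y is the line along which they close (so a half turn about z gives the same grasp; the last joint's range is limited). The gripper opens to 85 mm and grips with 20 to 120 N. Pads are 22 mm wide; open, the fingers measure 114 mm over their backs; the gripper's body (76 mm by 85 mm) begins 54 mm behind the grasp point. The pads swing forward as they close: fully open they stand 13 mm farther back than shut.
Start: joints at [-1.258, 0.291, -0.153, 1.127, 0, 1.431], TCP at [229.209, -472.321, 214.805] pointing down, gripper open.
Joint ranges: [-2.52, 2.52], [-0.91, 1.74], [-1.3, 1.37], [-1.96, 2.02], [-1.52, 1.47], [-3.14, 3.14]. Speed limits (rad/s): [2.22, 2.22, 2.79, 3.14, 3.14, 3.14].

INTERFACE

Orientations are given as a unit quaternion [w, x, y, z].
In Python, from station import arm, viewer, find_in, cut_out, tip_of gives the robot as it stands.
- The arm moves only by the tool play_rows, never from a script. Its argument "series" is a list of rows, each a list of 3 entries, a list of its own where there are three numbers: the shift along the tool's x, y, z in cm, then the turn, a rotation vector about the tool's x, y, z in rad, then the finger opening in cm, from 0 to 8.54. In form: [[[x, y, z], [ax, ay, az], gripper], ...]. A call has 1 to 12 rows; each row is the pose to reach, as a shift and turn from the pose commanded when the call began, along the tool's axes at that moment; what a row does not reach only later rows make up. A row lasts 1/12 s, in which the tool goes at most 41.7 mm and 7.16 degrees, less where a joint would pass 70% of its speed; a pose out of reach is approached as far as the arm can. A call with a gripper value outside its range is refused whole. The fingers move at their own pace and stop on an object; the grip force is fixed at half the most. Time passes only in rows, so rows that repeat a pose let the fingers close. It gives the time, the measured TCP pose, the force, the opening and the grip force at its end, in the units of the state.
- arm.get_state(): the state, without advancing time (a new reading comes with each control period).
- viewer.grab_frame(name): name is "scene" or "top" or "wrist"; returns (picture, depth): 400x640x3 uint8, red, green, blue; 400x640 float32, mm along the optical axis (not along the pixel's ray), 0 where there is no reading.
- viewer.camera_info(name): a dict with "mtx" (3x3 intrinsics, pixels), "dist" ([k1, k2, p1, p2, k3] as OpenCV has them; the pictures are not rectified), "extrinsics" (4x4, takes a point from camera to world coordinates). Camera axes: x right, y down, z forward; pixel columns grow to the right and rows downward; lengths in mm; the calibration is good to about 2 mm. A picture is of the moment at which its call begins: read the wrist's pose just before it. camera_info takes no time and is no camera call; for the wrist camera it gives the pose at the moment of the call.
- arm.sign_off(): hands the job in; it is judged then, once.
Trained networks look in the newest picture that a camera, given by its name, has taken for a name from the list of things; names that differ only in an ending like _2 or _b are one class to them, and where a whole thing is asked for, a point or a joint stands for the part that bears it (a point fixed in the world has none). Each returns a list of dicts, best first, with "p" (0 to 1); they miss things now and then, are a little off and sometimes report something else, mostly with a low value. They report only what shows in the picture. A call takes as long as a camera call. They do not tell look-alikes from the thing itself.
- find_in(camera, name): "centre" ([column, row] in pixels, amid what is visible of it).
- cut_out(camera, name): "region" (400x640 bool, what is visible of it) and "centre" ([column, row] in pixels, amid what is visible of it).
- tip_of(camera, name): "centre" ([column, row] in pixels: a listed point, or the origin of a listed thing).
The state is a dict: "t": time; "q": joint angles; "dq": joint speeds; "tau": joint torques, N m; "eef_pos": TCP position; "eef_rot": TCP orientation; "wrist_force": force on the tool from outside, world axes, zero at the start; "wrist_torque": the same for the moment, N m; "width": opening from 0.0 (shut) to 1.0 (fully open); "grasp_force": force on a finger pad.
Only numpy, scipy, OpenCV 4.12 (cv2) and the standard library are available. Lean on these libraries where they do the work, as an engineer would, in place of code of your own. Each camera call takes 0.05 s, during which the arm holds its last target. There are 200 camera calls.

## Working session

There is one attempt and no reset: what is moved stays moved. The work goes in short steps, Python scripts to look and compute and a tool call to move; the robot and the scene stay as the last step left them, time stands still between calls to the robot, and variables do not carry over. Pictures are saved under pics/ and viewed, at most 14 in all, crops included, and the job is handed in when it is done.

Besides the shell and the picture viewer there is one more tool, called after "Emit:" by a JSON object that holds its "name" and its "arguments", one argument or row to a line. play_rows: Moves the arm, as the interface text tells. Its arguments: {"type":"object","properties":{"series":{"type":"array","items":{"type":"array"}}},"required":["series"]}

```bash
mkdir -p pics; ls
python3 - <<'E'
from station import arm, viewer
import cv2
print(arm.get_state())
for n in ("top","scene"):
    p,d=viewer.grab_frame(n); cv2.imwrite(f"pics/{n}0.png",p[:,:,::-1])
    i=viewer.camera_info(n); print(n,i)
E
```

```text
pics
{'t': 0.0, 'q': array([-1.25827644e+00,  2.91264934e-01, -1.54150964e-01,  1.12671730e+00,
        2.58762862e-05,  1.43147973e+00]), 'dq': array([-0.00040933,  0.00031265,  0.00022182, -0.00097707,  0.00169264,
        0.00052033]), 'tau': array([ 3.44810242e-04, -5.37140572e+01,  3.31373727e+01,  1.60506426e-02,
       -2.58080463e-04,  3.35980246e-05]), 'eef_pos': array([ 229.07933369, -471.85177563,  214.23111195]), 'eef_rot': array([-6.67050980e-04,  9.74588615e-01,  2.24001306e-01, -4.49257562e-05]), 'wrist_force': array([ 0.44076843, -0.07212742, -0.78585839]), 'wrist_torque': array([ 0.04526977,  0.01205514, -0.02779339]), 'grasp_force': 0.0, 'width': 0.9997624854923127}
top {'mtx': array([[511.25177352,   0.        , 321.78212627],
       [  0.        , 511.25177352, 191.88809452],
       [  0.        ,   0.        ,   1.        ]]), 'dist': array([0.04245692, 0.        , 0.        , 0.        , 0.        ]), 'extrinsics': array([[-1.31280941e-02, -9.86301833e-01,  1.64427334e-01,
         3.56933036e+02],
       [-9.99913582e-01,  1.28353252e-02, -2.84292673e-03,
        -7.48760613e+00],
       [ 6.93505542e-04, -1.64450447e-01, -9.86385102e-01,
         1.37493728e+03],
       [ 0.00000000e+00,  0.00000000e+00,  0.00000000e+00,
         1.00000000e+00]])}
scene {'mtx': array([[456.81175661,   0.        , 320.12538405],
       [  0.        , 456.81175661, 188.20068383],
       [  0.        ,   0.        ,   1.        ]]), 'dist': array([-0.01090194,  0.        ,  0.        ,  0.        ,  0.        ]), 'extrinsics': array([[-2.75840863e-01,  5.15713514e-01, -8.11142028e-01,
         1.47792416e+03],
       [ 9.61188559e-01,  1.43318002e-01, -2.35746693e-01,
         2.53831508e+02],
       [-5.32650050e-03, -8.44689009e-01, -5.35230891e-01,
         6.14362114e+02],
       [ 0.00000000e+00,  0.00000000e+00,  0.00000000e+00,
         1.00000000e+00]])}
```

View pics/top0.png

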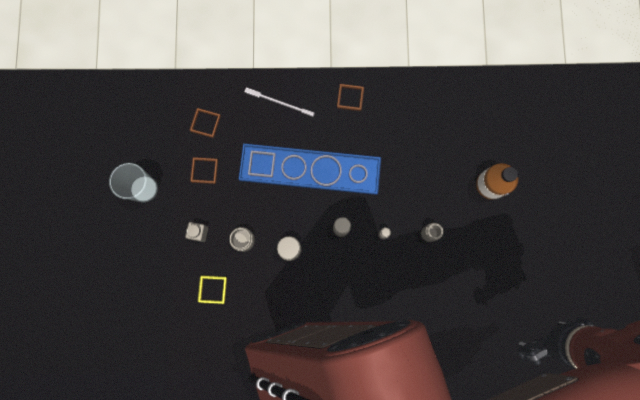

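View pics/scene0.png

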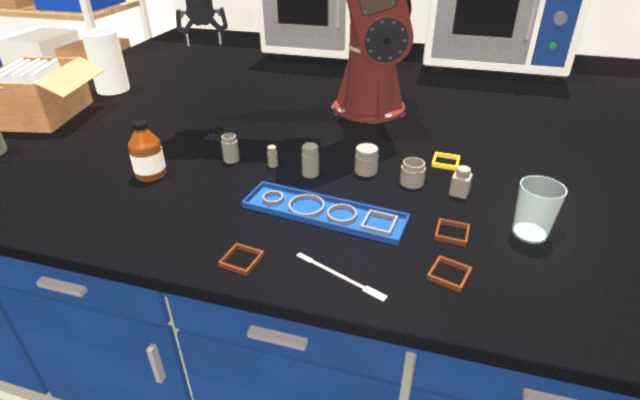

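The top picture shows, left to right, the square bottle (196,231), open wide jar (241,239), wide jar (288,248), tall jar (342,227), vial (385,233) and open tall jar (432,232). The tray row holds the square (262,163), medium (293,167), large (326,170) and small (358,173) holders. The scene view agrees. Next I measure them.

```bash
cat > h.py <<'E'
import numpy as np, cv2
from scipy.spatial.transform import Rotation as R
from station import arm, viewer, find_in, cut_out, tip_of
def cloud(n):
    p,d=viewer.grab_frame(n); i=viewer.camera_info(n)
    v,u=np.mgrid[0:400,0:640]
    r=cv2.undistortPoints(np.stack([u,v],-1).reshape(-1,1,2).astype(float),i["mtx"],i["dist"]).reshape(400,640,2)
    c=np.dstack([r,np.ones((400,640))])*d[...,None]
    E=i["extrinsics"]; w=c@E[:3,:3].T+E[:3,3]; w[d<=0]=np.nan
    return p,w
def go(x,y,z,yaw=None):
    """shift (cm), turn for a TCP target; yaw = world angle of the tool's y axis (mod pi)"""
    s=arm.get_state(); q=s["eef_rot"]; M=R.from_quat([q[1],q[2],q[3],q[0]]).as_matrix()
    a=np.arctan2(M[1,1],M[0,1]); t=0
    if yaw is not None: t=-((yaw-a+np.pi/2)%np.pi-np.pi/2)
    return np.round(M.T@(np.array([x,y,z])-s["eef_pos"])/10,2), round(t,3), np.round(s["eef_pos"],1), round(a,3)
E
python3 - <<'E'
from h import *
p,w=cloud("top")
H={"wide_jar":70,"tall_jar":84,"square_bottle":72,"vial":58,"open_wide_jar":60,"open_tall_jar":74,"holder_large":16,"holder_medium":16,"holder_small":16,"holder_square":16}
for n,h in H.items():
    for r in cut_out("top",n)[:2]:
        m=r["region"]; P=w[m]; P=P[np.isfinite(P[:,2])]
        T=P[abs(P[:,2]-np.percentile(P[:,2],90))<6] if h>20 else P
        lo,hi=T.min(0),T.max(0)
        c,s,ang=cv2.minAreaRect(T[:,:2].astype(np.float32))
        print(n,round(r["p"],2),np.round(r["centre"]),len(T),"top",np.round(np.percentile(P[:,2],90)),"mean",np.round(T.mean(0)[:2],1),"rect",np.round(c,1),np.round(s,1),round(ang,1))
b=(p[...,2]>110)&(p[...,0]<90); b[:130]=0;b[210:]=0
P=w[b];c,s,a=cv2.minAreaRect(P[:,:2].astype(np.float32)); print("tray",c,s,a,np.nanmedian(P[:,2]))
E
```

```text
wide_jar 0.57 [289. 248.] 315 top 74.0 mean [433.6  76.8] rect [434.9  77.6] [53.7 53.3] 89.1
tall_jar 0.69 [342. 227.] 172 top 87.0 mean [487.7 -59.9] rect [487.7 -60.4] [37.9 37.8] 56.0
square_bottle 0.62 [199. 232.] 127 top 75.0 mean [479.  317.6] rect [479.  317.6] [33.1 31.2] 2.5
vial 0.27 [257. 150.] 50 top 19.0 mean [671.3 160.6] rect [665.6 153.6] [62.7 66.5] 84.1
open_wide_jar 0.67 [240. 239.] 82 top 59.0 mean [459.  201.7] rect [459.2 200.2] [51.8 51.4] 1.4
open_tall_jar 0.55 [429. 233.] 67 top 74.0 mean [ 469.1 -296.1] rect [ 469.3 -296.6] [38.5 36.2] 88.6
open_tall_jar 0.41 [200. 233.] 128 top 74.0 mean [479.  317.7] rect [479.  317.6] [33.1 31.2] 2.5
holder_large 0.5 [320. 180.] 50 top 18.0 mean [623.1  -7.6] rect [640.5 -17.2] [58.9 72.7] 76.8
holder_medium 0.56 [305. 174.] 135 top 20.0 mean [654.1  61.7] rect [654.5  64.3] [66.7 64. ] 22.6
holder_small 0.57 [353. 164.] 70 top 19.0 mean [ 640.8 -106.1] rect [ 635.4 -107.2] [44.5 48.1] 57.6
holder_square 0.76 [207. 133.] 23 top 17.0 mean [750.1 294.3] rect [768.  281.3] [18.4 60.9] 54.4
holder_square 0.64 [200. 282.] 120 top 15.0 mean [332.7 281.1] rect [331.9 278.9] [81.9 53.9] 70.1
tray (650.407470703125, 19.670181274414062) (377.3151550292969, 100.76314544677734) 83.4229507446289 5.57913284707729
```

Run:
```python
from h import *
p,w=cloud("top")
for n,(u,v) in {"vial":(385,233),"wide":(288,248),"bottle":(197,231)}.items():
    P=w[v-14:v+15,u-14:u+15].reshape(-1,3); P=P[P[:,2]>45]; z=P[:,2].max(); T=P[P[:,2]>z-8]
    print(n,z,len(T),T.mean(0),cv2.minAreaRect(T[:,:2].astype(np.float32)))
print(viewer.camera_info("wrist")["extrinsics"].round(2))
print(go(434,77,200,-0.115))
```

```text
vial 63.49063309924259 52 [ 471.22434578 -172.1664855    58.93500562] ((471.1241149902344, -172.8465118408203), (20.535686492919922, 18.685714721679688), 85.81925201416016)
wide 77.43626790778262 258 [434.23873485  77.00454759  71.99861951] ((432.5180358886719, 77.63086700439453), (53.457603454589844, 53.07882308959961), 89.62371063232422)
bottle 79.3656029038973 83 [479.08036648 316.62602692  74.00628321] ((477.7425842285156, 317.2787780761719), (29.462533950805664, 32.00984191894531), 67.5031967163086)
[[ 4.4000e-01 -8.5000e-01 -2.8000e-01  3.0232e+02]
 [-9.0000e-01 -4.1000e-01 -1.4000e-01 -4.3677e+02]
 [ 0.0000e+00  3.1000e-01 -9.5000e-01  3.7410e+02]
 [ 0.0000e+00  0.0000e+00  0.0000e+00  1.0000e+00]]
(array([ 42.41, -40.48,   1.48]), np.float64(-1.004), array([ 229.2, -472.3,  214.8]), np.float64(-1.119))
```

Emit:
{"name": "play_rows", "arguments": {
  "series": [
    [[42.4,-40.5,1.5],[0,0,-1.0],8.5],
    [[42.4,-40.5,1.5],[0,0,-1.0],8.5],
    [[42.4,-40.5,1.5],[0,0,-1.0],8.5],
    [[42.4,-40.5,1.5],[0,0,-1.0],8.5],
    [[42.4,-40.5,1.5],[0,0,-1.0],8.5],
    [[42.4,-40.5,1.5],[0,0,-1.0],8.5],
    [[42.4,-40.5,1.5],[0,0,-1.0],8.5],
    [[42.4,-40.5,1.5],[0,0,-1.0],8.5],
    [[42.4,-40.5,1.5],[0,0,-1.0],8.5],
    [[42.4,-40.5,1.5],[0,0,-1.0],8.5],
    [[42.4,-40.5,1.5],[0,0,-1.0],8.5],
    [[42.4,-40.5,1.5],[0,0,-1.0],8.5]
  ]
}}

```text
t: 1.7
eef_pos: [404.0, -1.8, 202.3]
eef_rot: [0.0, 0.748, 0.664, 0.0]
wrist_force: [0.4, -1.1, 0.8]
width: 0.998
grasp_force: 0.0
```

Run:
```python
from h import *
print(arm.get_state()["t"],go(434,77,200,-0.115))
```

```text
1.7 (array([8.18, 2.04, 0.24]), np.float64(-0.004), array([404. ,  -1.8, 202.3]), np.float64(-0.119))
```

Emit:
{"name": "play_rows", "arguments": {
  "series": [
    [[4,1,0.1],[0,0,0],8.5],
    [[8,2,0.2],[0,0,0],8.5],
    [[8,2,0.2],[0,0,0],8.5],
    [[8,2,0.2],[0,0,0],8.5]
  ]
}}

```text
t: 2.03
eef_pos: [433.2, 75.2, 199.9]
eef_rot: [-0.0, 0.746, 0.666, -0.0]
wrist_force: [-1.1, 0.1, -0.5]
width: 0.999
grasp_force: 0.0
```

Run:
```python
from h import *
p,w=cloud("wrist"); cv2.imwrite("pics/w1.png",p[:,:,::-1])
def top(m,h):
    P=w[m]; P=P[np.isfinite(P[:,2])]; T=P[abs(P[:,2]-h)<5]
    return len(T),T.mean(0).round(1) if len(T) else 0,[np.round(x,1) for x in cv2.minAreaRect(T[:,:2].astype(np.float32))] if len(T) else 0
for n,h in {"wide_jar":70,"tall_jar":84,"vial":58,"holder_large":16,"holder_medium":16,"holder_square":16}.items():
    for r in cut_out("wrist",n)[:2]: print(n,round(r["p"],2),np.round(r["centre"]),*top(r["region"],h))
b=(p[...,2]>110)&(p[...,0]<90)
P=w[b];P=P[np.isfinite(P[:,2])];print("tray",cv2.minAreaRect(P[:,:2].astype(np.float32)),np.median(P[:,2]))
print(go(434,77,45,-0.115))
```

```text
wide_jar 0.92 [318. 178.] 2780 [432.2  75.6  70.1] [array([432.2,  74.9]), array([55.1, 56.2]), np.float64(84.4)]
tall_jar 0.43 [368. 354.] 0 0 0
vial 0.63 [367. 353.] 12 [ 477.  -168.5   55.6] [array([ 477.4, -168.8]), array([1.5, 6.5]), np.float64(35.0)]
holder_large 0.97 [516. 251.] 1006 [642.3 -23.8  15.2] [array([642.6, -24.7]), array([82.4, 84.2]), np.float64(24.0)]
holder_large 0.23 [370. 355.] 99 [ 468.6 -166.4   16.2] [array([ 469.6, -168.5]), array([12.2, 24.4]), np.float64(85.0)]
holder_medium 0.86 [541. 163.] 929 [653.9  63.1  15.2] [array([653. ,  62.5]), array([67.1, 66.9]), np.float64(50.8)]
holder_square 0.85 [556.  74.] 1449 [664.  152.5  15.3] [array([663.4, 149.7]), array([66.7, 68.5]), np.float64(83.0)]
holder_square 0.63 [633. 272.] 70 [ 817.9 -113.3   12.1] [array([ 819.2, -109.1]), array([29.1,  9.8]), np.float64(86.9)]
tray ((598.255126953125, 27.28369140625), (378.17987060546875, 232.2509765625), 83.86772155761719) 4.865614786869571
(array([ 0.5 ,  0.04, 15.52]), np.float64(-0.006), array([433. ,  72.1, 200.2]), np.float64(-0.121))
```

View pics/w1.png

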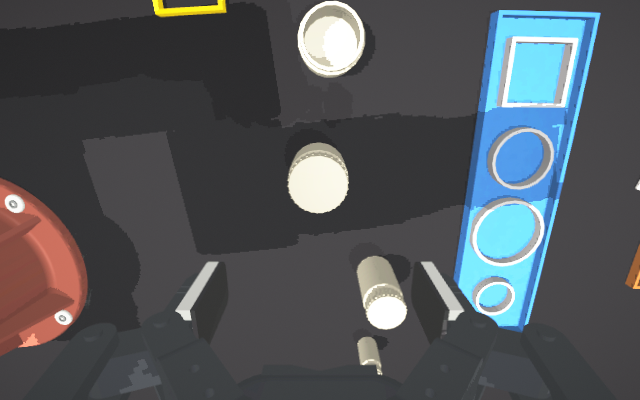

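Emit:
{"name": "play_rows", "arguments": {
  "series": [
    [[0.3,-0.1,4],[0,0,0],8.5],
    [[0.3,-0.1,8],[0,0,0],8.5],
    [[0.3,-0.1,12],[0,0,0],8.5],
    [[0.3,-0.1,15],[0,0,0],8.5],
    [[0.3,-0.1,17],[0,0,0],8.5],
    [[0.3,-0.1,17],[0,0,0],8.5],
    [[0.3,-0.1,17],[0,0,0],4],
    [[0.3,-0.1,17],[0,0,0],4],
    [[0.3,-0.1,17],[0,0,0],4],
    [[0.3,-0.1,17],[0,0,0],4],
    [[0.3,-0.1,17],[0,0,0],4],
    [[0.3,-0.1,17],[0,0,0],4]
  ]
}}

```text
t: 3.38
eef_pos: [433.8, 76.0, 32.0]
eef_rot: [0.001, 0.748, 0.664, 0.001]
wrist_force: [-2.1, -0.7, 6.3]
width: 0.63
grasp_force: 61.9
```

Run:
```python
from h import *
s=arm.get_state();print(s["t"],s["width"]*85,s["grasp_force"],s["wrist_force"])
print(go(643,-24.5,130,-0.121),go(432,75,130,-0.121)[0])
```

```text
3.3833 53.54616018148845 61.8506133556366 [-2.10818641 -0.65271746  6.27540994]
(array([-7.49, 22.  , -9.73]), np.float64(0.002), array([433.8,  76. ,  32. ]), np.float64(-0.119)) [-0.12 -0.14 -9.8 ]
```

Emit:
{"name": "play_rows", "arguments": {
  "series": [
    [[0,0,-3],[0,0,0],4],
    [[0,0,-6.5],[0,0,0],4],
    [[0,0,-9.8],[0,0,0],4],
    [[-1.2,3.6,-9.8],[0,0,0],4],
    [[-2.4,7.2,-9.8],[0,0,0],4],
    [[-3.6,10.8,-9.8],[0,0,0],4],
    [[-4.8,14.4,-9.8],[0,0,0],4],
    [[-6.0,18,-9.8],[0,0,0],4],
    [[-7,20.8,-9.8],[0,0,0],4],
    [[-7.5,22,-9.8],[0,0,0],4],
    [[-7.5,22,-9.8],[0,0,0],4],
    [[-7.5,22,-9.8],[0,0,0],4]
  ]
}}

```text
t: 4.38
eef_pos: [642.2, -24.7, 128.9]
eef_rot: [0.0, 0.748, 0.664, 0.0]
wrist_force: [-1.2, 0.6, -0.6]
width: 0.633
grasp_force: 64.0
```

Run:
```python
from h import *
s=arm.get_state();print(s["t"],s["width"],s["grasp_force"],s["wrist_force"])
p,w=cloud("wrist"); cv2.imwrite("pics/w2.png",p[:,:,::-1])
for n,h in {"wide_jar":0,"holder_large":16,"holder_medium":16,"holder_small":16}.items():
    for r in cut_out("wrist",n)[:1]:
        P=w[r["region"]];P=P[np.isfinite(P[:,2])]
        T=P[abs(P[:,2]-16)<5] if h else P[P[:,2]>np.percentile(P[:,2],95)-6]
        print(n,r["p"],T.mean(0),cv2.minAreaRect(T[:,:2].astype(np.float32)))
print(go(643,-24.5,37,-0.121))
```

```text
4.3833 0.6327993479672844 64.00621891021729 [-1.19001606  0.6031706  -0.55436478]
wide_jar 0.62 [642.30016304 -21.6194862  166.86667178] ((642.0626220703125, -23.87126922607422), (56.318031311035156, 54.566898345947266), 83.49832916259766)
holder_large 0.79 [647.08054635  -2.61969717  15.6829347 ] ((645.8011474609375, -9.140552520751953), (55.906158447265625, 83.25006866455078), 79.92778778076172)
holder_medium 0.69 [653.40413822  67.18670607  15.63345455] ((653.4607543945312, 64.80401611328125), (66.68352508544922, 66.91081237792969), 18.43901824951172)
(array([-0.06,  0.18,  9.17]), np.float64(0.003), array([641.3, -23.7, 128.7]), np.float64(-0.118))
```

View pics/w2.png

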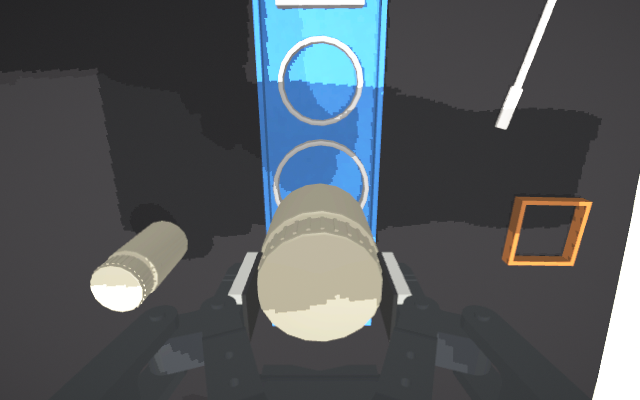

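The jar is held upright over the large ring (ring at about (320,185)), with its underside near z 97.

Emit:
{"name": "play_rows", "arguments": {
  "series": [
    [[0,0.2,3],[0,0,0],4],
    [[0,0.2,6],[0,0,0],4],
    [[0,0.2,8.2],[0,0,0],4],
    [[0,0.2,9.2],[0,0,0],4],
    [[0,0.2,9.2],[0,0,0],4],
    [[0,0.2,9.2],[0,0,0],8.2],
    [[0,0.2,9.2],[0,0,0],8.2],
    [[0,0.2,9.2],[0,0,0],8.2],
    [[0,0.2,9.2],[0,0,0],8.2],
    [[0,0.2,7],[0,0,0],8.2],
    [[0,0.2,3],[0,0,0],8.2],
    [[0,0.2,-1],[0,0,0],8.2]
  ]
}}

```text
t: 5.63
eef_pos: [642.6, -24.4, 138.3]
eef_rot: [-0.001, 0.748, 0.664, -0.001]
wrist_force: [0.1, -0.6, 0.2]
width: 0.96
grasp_force: 0.0
```

Run:
```python
from h import *
print(go(487.7,-60.2,140,-0.121))
```

```text
(array([ -5.4 , -14.96,  -0.13]), np.float64(0.002), array([642.6, -24.4, 138.3]), np.float64(-0.119))
```

Emit:
{"name": "play_rows", "arguments": {
  "series": [
    [[-1.3,-3.6,-0.8],[0,0,0],8.5],
    [[-2.6,-7.2,-1.2],[0,0,0],8.5],
    [[-3.9,-10.8,-1.2],[0,0,0],8.5],
    [[-5,-13.8,-1.2],[0,0,0],8.5],
    [[-5.4,-15,-1.2],[0,0,0],8.5],
    [[-5.4,-15,-1.2],[0,0,0],8.5]
  ]
}}

```text
t: 6.13
eef_pos: [485.8, -60.6, 150.6]
eef_rot: [-0.0, 0.748, 0.663, -0.0]
wrist_force: [1.0, 0.8, 0.3]
width: 0.997
grasp_force: 0.0
```

Run:
```python
from h import *
p,w=cloud("wrist"); cv2.imwrite("pics/w3.png",p[:,:,::-1])
for n,h in {"tall_jar":84,"wide_jar":74}.items():
    for r in cut_out("wrist",n)[:2]:
        P=w[r["region"]];P=P[np.isfinite(P[:,2])];T=P[abs(P[:,2]-h)<5]
        print(n,r["p"],r["centre"],len(T),T.mean(0) if len(T) else 0,cv2.minAreaRect(T[:,:2].astype(np.float32)) if len(T) else 0)
print(go(487.7,-60.2,38,-0.121))
```

```text
wide_jar 0.67 [514.7, 130.0] 4748 [644.00941608 -23.48708734  74.44052143] ((644.9688720703125, -24.319114685058594), (55.9888801574707, 56.49507522583008), 41.39735794067383)
(array([ 1.000e-02, -2.300e-01,  1.125e+01]), np.float64(0.002), array([489.8, -60.6, 150.5]), np.float64(-0.119))
```

View pics/w3.png

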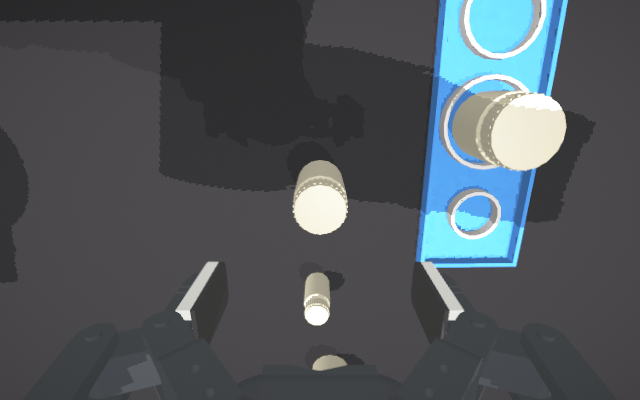

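The wide jar stands in the large ring. The tall jar is at (320,210), the vial at (317,315); the network missed both, so I use the cloud there.

Run:
```python
from h import *
p,w=cloud("wrist")
for n,u,v,k,h in (("tall",320,205,40,84),("vial",317,310,18,58)):
    P=w[v-k:v+k,u-k:u+k].reshape(-1,3);T=P[abs(P[:,2]-h)<5]
    c=cv2.minAreaRect(T[:,:2].astype(np.float32)); print(n,len(T),T.mean(0),c)
    if n=="tall": print(go(*c[0],36,-0.121))
```

```text
tall 2196 [487.01759663 -60.55419381  83.80217208] ((486.78582763671875, -61.640403747558594), (40.538761138916016, 40.15324783325195), 86.9411849975586)
(array([-0.16, -0.31, 11.43]), np.float64(0.002), array([489.9, -60.4, 150.3]), np.float64(-0.119))
vial 426 [ 470.44341429 -172.35454607   57.37064338] ((470.2257995605469, -173.0943145751953), (21.748350143432617, 22.654958724975586), 83.2431411743164)
```

Emit:
{"name": "play_rows", "arguments": {
  "series": [
    [[-0.1,-0.3,3.5],[0,0,0],8.5],
    [[-0.1,-0.3,7],[0,0,0],8.5],
    [[-0.1,-0.3,10],[0,0,0],8.5],
    [[-0.1,-0.3,11.4],[0,0,0],8.5],
    [[-0.1,-0.3,11.4],[0,0,0],8.5],
    [[-0.1,-0.3,11.4],[0,0,0],2.5],
    [[-0.1,-0.3,11.4],[0,0,0],2.5],
    [[-0.1,-0.3,11.4],[0,0,0],2.5],
    [[-0.1,-0.3,11.4],[0,0,0],2.5],
    [[-0.1,-0.3,11.4],[0,0,0],2.5],
    [[-0.1,-0.3,11.4],[0,0,0],2.5],
    [[-0.1,-0.3,11.4],[0,0,0],2.5]
  ]
}}

```text
t: 7.33
eef_pos: [486.8, -61.4, 37.7]
eef_rot: [0.001, 0.748, 0.664, 0.001]
wrist_force: [-1.2, 1.4, 8.4]
width: 0.482
grasp_force: 59.4
```

Run:
```python
from h import *
s=arm.get_state();print(s["width"],s["grasp_force"])
print(go(653.5,63.5,150,-0.121))
```

```text
0.482007760960211 59.43352818489075
(array([ 14.37,  15.11, -11.19]), np.float64(0.002), array([486.8, -61.4,  37.7]), np.float64(-0.119))
```

Emit:
{"name": "play_rows", "arguments": {
  "series": [
    [[0,0,-3.6],[0,0,0],2.5],
    [[0,0,-7.4],[0,0,0],2.5],
    [[0.6,0.6,-11.2],[0,0,0],2.5],
    [[3,3.1,-11.2],[0,0,0],2.5],
    [[5.5,5.8,-11.2],[0,0,0],2.5],
    [[8,8.4,-11.2],[0,0,0],2.5],
    [[10.5,11,-11.2],[0,0,0],2.5],
    [[13,13.6,-11.2],[0,0,0],2.5],
    [[14.4,15.1,-11.2],[0,0,0],2.5],
    [[14.4,15.1,-11.2],[0,0,0],2.5],
    [[14.4,15.1,-11.2],[0,0,0],2.5]
  ]
}}

```text
t: 8.25
eef_pos: [653.0, 64.8, 148.2]
eef_rot: [0.0, 0.747, 0.664, 0.0]
wrist_force: [-0.1, -0.5, -0.8]
width: 0.481
grasp_force: 61.4
```

Run:
```python
from h import *
s=arm.get_state();print(s["width"],s["grasp_force"])
p,w=cloud("wrist")
Z=np.where((w[...,2]>185)&(w[...,2]<215),1,0).astype(bool)
v,u=np.nonzero(Z); T=w[Z]; k=(T[:,1]>20)&(T[:,1]<110)&(abs(T[:,0]-653)<26); T=T[k]
print(len(T),T.mean(0) if len(T) else 0, np.percentile(T[:,2],[5,50,95]) if len(T) else 0, cv2.minAreaRect(T[:,:2].astype(np.float32)))
print(go(653.5,63.5,43,-0.121))
```

```text
0.48085292688135683 61.39180541038513
9497 [652.5999925   67.65478477 195.66050689] [188.47623195 194.82687234 204.9935933 ] ((654.258544921875, 64.10395812988281), (51.060306549072266, 40.71452331542969), 6.238385200500488)
(array([-0.04,  0.13, 10.53]), np.float64(0.003), array([652.3,  64.1, 148.3]), np.float64(-0.118))
```

Emit:
{"name": "play_rows", "arguments": {
  "series": [
    [[0,0.1,3.5],[0,0,0],2.5],
    [[0,0.1,7],[0,0,0],2.5],
    [[0,0.1,9.5],[0,0,0],2.5],
    [[0,0.1,10.6],[0,0,0],2.5],
    [[0,0.1,10.6],[0,0,0],2.5],
    [[0,0.1,10.6],[0,0,0],7.5],
    [[0,0.1,10.6],[0,0,0],7.5],
    [[0,0.1,10.6],[0,0,0],7.5],
    [[0,0.1,10.6],[0,0,0],7.5],
    [[0,0.1,8],[0,0,0],7.5],
    [[0,0.1,4],[0,0,0],7.5],
    [[0,0.1,0],[0,0,0],7.5]
  ]
}}

```text
t: 9.3
eef_pos: [652.3, 63.8, 148.6]
eef_rot: [-0.001, 0.748, 0.664, -0.001]
wrist_force: [1.0, 1.1, -0.3]
width: 0.875
grasp_force: 0.0
```

Run:
```python
from h import *
print(go(470.5,-173,140,-0.121))
```

```text
(array([-25.68, -15.24,   0.9 ]), np.float64(0.002), array([652.3,  63.8, 148.6]), np.float64(-0.119))
```

Emit:
{"name": "play_rows", "arguments": {
  "series": [
    [[-3.4,-2,0],[0,0,0],7],
    [[-6.8,-4,0],[0,0,0],7],
    [[-10.2,-6,0],[0,0,0],7],
    [[-13.6,-8,0],[0,0,0],7],
    [[-17,-10.1,0],[0,0,0],7],
    [[-20.4,-12.1,0],[0,0,0],7],
    [[-23.4,-13.9,0.4],[0,0,0],7],
    [[-25.2,-14.9,0.9],[0,0,0],7],
    [[-25.7,-15.2,0.9],[0,0,0],7],
    [[-25.7,-15.2,0.9],[0,0,0],7],
    [[-25.7,-15.2,0.9],[0,0,0],7]
  ]
}}

```text
t: 10.22
eef_pos: [472.6, -173.1, 139.5]
eef_rot: [0.0, 0.748, 0.664, 0.0]
wrist_force: [-0.5, -0.1, -0.5]
width: 0.818
grasp_force: 0.0
```

Run:
```python
from h import *
p,w=cloud("wrist"); cv2.imwrite("pics/w4.png",p[:,:,::-1])
P=w.reshape(-1,3);P=P[np.hypot(P[:,0]-470.5,P[:,1]+173)<30];T=P[abs(P[:,2]-58)<5]
c=cv2.minAreaRect(T[:,:2].astype(np.float32));print(len(T),T.mean(0),c);print(go(*c[0],29,-0.121))
for r in cut_out("wrist","holder_small")[:2]:
    P=w[r["region"]];T=P[abs(P[:,2]-16)<5]; print(r["p"],T.mean(0),cv2.minAreaRect(T[:,:2].astype(np.float32)))
```

```text
648 [ 470.5235127  -173.11309251   57.63105456] ((470.33551025390625, -173.89427185058594), (22.532068252563477, 23.105459213256836), 79.63299560546875)
(array([-0.15, -0.25, 11.04]), np.float64(0.002), array([ 472.9, -172.7,  139.4]), np.float64(-0.119))
0.84 [ 633.53065265 -109.05461851   15.28728787] ((633.1747436523438, -110.20407104492188), (49.584869384765625, 48.44263458251953), 38.52947235107422)
0.43 [ 471.09204758 -280.48693228   16.0887201 ] ((469.2268981933594, -284.2826232910156), (42.24152755737305, 17.408456802368164), 6.520348072052002)
```

View pics/w4.png

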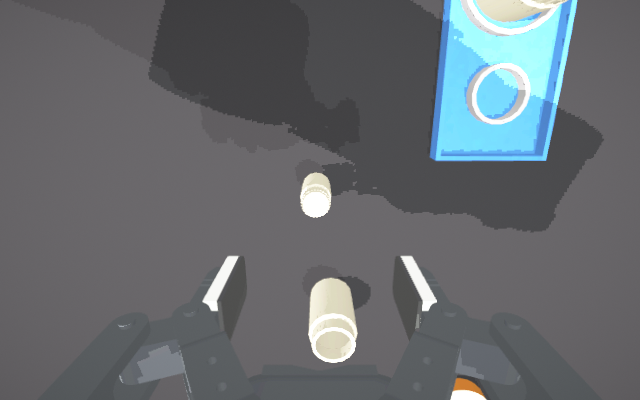

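The vial is at (316,198), directly under the tool, and the small ring is at (498,93). The open tall jar is clear at (333,330).

Emit:
{"name": "play_rows", "arguments": {
  "series": [
    [[-0.1,-0.2,3.5],[0,0,0],7],
    [[-0.1,-0.2,7],[0,0,0],7],
    [[-0.1,-0.2,10],[0,0,0],7],
    [[-0.1,-0.2,11],[0,0,0],7],
    [[-0.1,-0.2,11],[0,0,0],7],
    [[-0.1,-0.2,11],[0,0,0],1],
    [[-0.1,-0.2,11],[0,0,0],1],
    [[-0.1,-0.2,11],[0,0,0],1],
    [[-0.1,-0.2,11],[0,0,0],1],
    [[-0.1,-0.2,11],[0,0,0],1],
    [[-0.1,-0.2,11],[0,0,0],1],
    [[-0.1,-0.2,11],[0,0,0],1]
  ]
}}

```text
t: 11.32
eef_pos: [470.9, -174.6, 30.5]
eef_rot: [0.001, 0.748, 0.664, 0.0]
wrist_force: [-1.4, 0.4, 8.8]
width: 0.227
grasp_force: 58.4
```

Run:
```python
from h import *
s=arm.get_state();print(s["width"],s["grasp_force"])
print(go(633.3,-110.8,120,-0.121))
```

```text
0.22703748812047572 58.359596729278564
(array([ 8.26, 15.38, -8.92]), np.float64(0.002), array([ 470.9, -174.6,   30.5]), np.float64(-0.119))
```

Emit:
{"name": "play_rows", "arguments": {
  "series": [
    [[0,0,-3],[0,0,0],1],
    [[0,0,-6],[0,0,0],1],
    [[0.5,0.9,-8.9],[0,0,0],1],
    [[2.2,4.2,-8.9],[0,0,0],1],
    [[4,7.5,-8.9],[0,0,0],1],
    [[5.8,10.8,-8.9],[0,0,0],1],
    [[7.4,13.8,-8.9],[0,0,0],1],
    [[8.2,15.3,-8.9],[0,0,0],1],
    [[8.3,15.4,-8.9],[0,0,0],1],
    [[8.3,15.4,-8.9],[0,0,0],1],
    [[8.3,15.4,-8.9],[0,0,0],1]
  ]
}}

```text
t: 12.23
eef_pos: [631.9, -110.1, 118.1]
eef_rot: [-0.0, 0.748, 0.664, -0.0]
wrist_force: [0.2, 0.5, 0.5]
width: 0.222
grasp_force: 59.0
```

Run:
```python
from h import *
s=arm.get_state();print(s["width"],s["grasp_force"])
p,w=cloud("wrist"); cv2.imwrite("pics/w5.png",p[:,:,::-1])
T=w.reshape(-1,3);T=T[np.hypot(T[:,0]-633,T[:,1]+111)<20];T=T[T[:,2]>125]
print(len(T),T.mean(0),np.percentile(T[:,2],[5,50,95]),cv2.minAreaRect(T[:,:2].astype(np.float32)))
print(go(633.3,-110.8,35,-0.121))
```

```text
0.2222076187572265 58.978241086006165
8718 [ 634.0356392  -102.62824633  175.91526479] [134.74041139 172.2046932  218.29786482] ((633.3984375, -107.30998229980469), (29.489564895629883, 37.021270751953125), 83.303955078125)
(array([-0.03,  0.17,  8.33]), np.float64(0.001), array([ 631.7, -110.3,  118.3]), np.float64(-0.12))
```

View pics/w5.png

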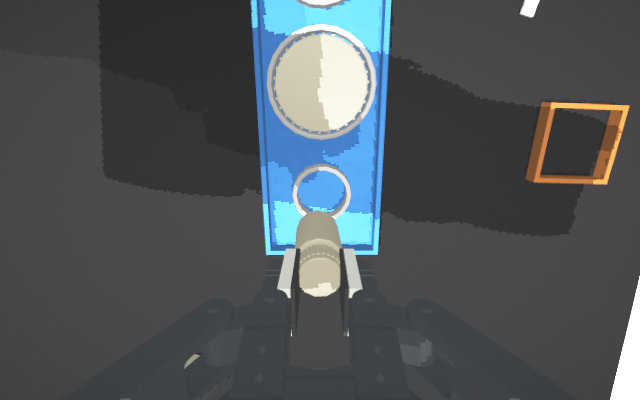

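The vial is held upright above the small ring (ring at about (322,192)).

Emit:
{"name": "play_rows", "arguments": {
  "series": [
    [[0,0.2,3],[0,0,0],1],
    [[0,0.2,6],[0,0,0],1],
    [[0,0.2,7.8],[0,0,0],1],
    [[0,0.2,8.3],[0,0,0],1],
    [[0,0.2,8.3],[0,0,0],1],
    [[0,0.2,8.3],[0,0,0],6],
    [[0,0.2,8.3],[0,0,0],6],
    [[0,0.2,8.3],[0,0,0],6],
    [[0,0.2,8.3],[0,0,0],6],
    [[0,0.2,5.5],[0,0,0],6],
    [[0,0.2,1.5],[0,0,0],6],
    [[0,0.2,-2.5],[0,0,0],6]
  ]
}}

```text
t: 13.28
eef_pos: [633.7, -109.8, 143.7]
eef_rot: [-0.001, 0.748, 0.664, -0.001]
wrist_force: [1.7, -0.1, 0.3]
width: 0.703
grasp_force: 0.0
```

Run:
```python
from h import *
print(go(479,300,200,-0.121))
```

```text
(array([ 38.86, -20.24,  -5.57]), np.float64(0.002), array([ 633.7, -109.8,  143.7]), np.float64(-0.119))
```

Emit:
{"name": "play_rows", "arguments": {
  "series": [
    [[3,-1.5,-1.5],[0,0,0],8],
    [[6.4,-3.3,-3],[0,0,0],8],
    [[9.8,-5.1,-4.5],[0,0,0],8],
    [[13.2,-6.9,-5.6],[0,0,0],8],
    [[16.7,-8.7,-5.6],[0,0,0],8],
    [[20.2,-10.5,-5.6],[0,0,0],8],
    [[23.7,-12.3,-5.6],[0,0,0],8],
    [[27.2,-14.1,-5.6],[0,0,0],8],
    [[30.7,-15.9,-5.6],[0,0,0],8],
    [[34.2,-17.8,-5.6],[0,0,0],8],
    [[37.2,-19.4,-5.6],[0,0,0],8],
    [[38.9,-20.2,-5.6],[0,0,0],8]
  ]
}}

```text
t: 14.28
eef_pos: [478.5, 303.3, 199.5]
eef_rot: [-0.0, 0.747, 0.665, 0.0]
wrist_force: [1.5, 0.3, -0.3]
width: 0.937
grasp_force: 0.0
```

Emit:
{"name": "play_rows", "arguments": {
  "series": [
    [[0,0,0],[0,0,0],8.5],
    [[0,0,0],[0,0,0],8.5]
  ]
}}

```text
t: 14.45
eef_pos: [479.9, 300.9, 199.3]
eef_rot: [0.0, 0.747, 0.665, 0.0]
wrist_force: [-0.0, -1.3, 0.7]
width: 0.994
grasp_force: 0.0
```

Run:
```python
from h import *
p,w=cloud("wrist"); cv2.imwrite("pics/w6.png",p[:,:,::-1])
P=w.reshape(-1,3);P=P[np.hypot(P[:,0]-478,P[:,1]-317)<40]
for h in (72,54):
    T=P[abs(P[:,2]-h)<4]; print(h,len(T),T.mean(0),cv2.minAreaRect(T[:,:2].astype(np.float32)))
print(go(478,317,120,-0.121))
```

```text
72 974 [479.61632928 317.93505576  71.92668859] ((479.4158630371094, 317.13690185546875), (31.910579681396484, 31.868267059326172), 42.65079879760742)
54 799 [480.32977428 322.5402307   53.41716667] ((479.4788513183594, 317.19024658203125), (42.23760223388672, 41.79470443725586), 78.9398193359375)
(array([ 1.66, -0.44,  7.92]), np.float64(0.003), array([480.4, 300. , 199.2]), np.float64(-0.118))
```

View pics/w6.png

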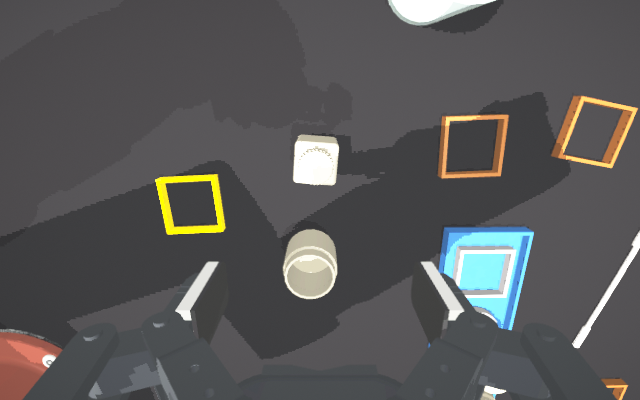

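The square bottle is at (316,160), with its flats at -0.193 rad and centre (479.5, 317.2). The square frame in the tray is at (483,272).

Emit:
{"name": "play_rows", "arguments": {
  "series": [
    [[1.7,-0.3,3.5],[0,0,0.07],8.5],
    [[1.7,-0.3,7],[0,0,0.07],8.5],
    [[1.7,-0.3,10.5],[0,0,0.07],8.5],
    [[1.7,-0.3,14],[0,0,0.07],8.5],
    [[1.7,-0.3,16.8],[0,0,0.07],8.5],
    [[1.7,-0.3,16.8],[0,0,0.07],8.5],
    [[1.7,-0.3,16.8],[0,0,0.07],2.5],
    [[1.7,-0.3,16.8],[0,0,0.07],2.5],
    [[1.7,-0.3,16.8],[0,0,0.07],2.5],
    [[1.7,-0.3,16.8],[0,0,0.07],2.5],
    [[1.7,-0.3,16.8],[0,0,0.07],2.5],
    [[1.7,-0.3,16.8],[0,0,0.07],2.5]
  ]
}}

```text
t: 15.5
eef_pos: [480.8, 318.1, 33.6]
eef_rot: [0.0, 0.771, 0.637, 0.002]
wrist_force: [-2.4, -1.1, 10.9]
width: 0.461
grasp_force: 59.0
```

Run:
```python
from h import *
s=arm.get_state();print(s["width"],s["grasp_force"])
print(go(663.8,150.8,130,-0.119))
```

```text
0.4609404412882383 59.044627791736275
(array([-12.97,  21.15,  -9.61]), np.float64(-0.07), array([480.8, 318.1,  33.6]), np.float64(-0.189))
```

Emit:
{"name": "play_rows", "arguments": {
  "series": [
    [[0,0,-3],[0,0,0],2.5],
    [[0,0,-6.5],[0,0,0],2.5],
    [[-0.5,0.9,-9.6],[0,0,-0.02],2.5],
    [[-2.4,4,-9.6],[0,0,-0.07],2.5],
    [[-4.3,7,-9.6],[0,0,-0.07],2.5],
    [[-6.2,10.1,-9.6],[0,0,-0.07],2.5],
    [[-8.1,13.2,-9.6],[0,0,-0.07],2.5],
    [[-10,16.3,-9.6],[0,0,-0.07],2.5],
    [[-11.9,19.4,-9.6],[0,0,-0.07],2.5],
    [[-13,21.2,-9.6],[0,0,-0.07],2.5],
    [[-13,21.2,-9.6],[0,0,-0.07],2.5],
    [[-13,21.2,-9.6],[0,0,-0.07],2.5]
  ]
}}

```text
t: 16.5
eef_pos: [664.0, 148.9, 127.7]
eef_rot: [0.0, 0.749, 0.663, 0.0]
wrist_force: [-0.2, 0.5, -2.2]
width: 0.457
grasp_force: 60.5
```

Run:
```python
from h import *
s=arm.get_state();print(s["width"],s["grasp_force"])
p,w=cloud("wrist"); cv2.imwrite("pics/w7.png",p[:,:,::-1])
T=w.reshape(-1,3);T=T[np.hypot(T[:,0]-664,T[:,1]-151)<32];T=T[abs(T[:,2]-167)<6]
print(len(T),T.mean(0),cv2.minAreaRect(T[:,:2].astype(np.float32)))
for r in cut_out("wrist","holder_square")[:1]:
    P=w[r["region"]];T=P[abs(P[:,2]-16)<5]; print(r["p"],T.mean(0),cv2.minAreaRect(T[:,:2].astype(np.float32)))
print(go(663.8,150.8,37,-0.119))
```

```text
0.4571444424619116 60.54196599405259
5134 [664.85707564 152.96053217 166.67185847] ((662.9691162109375, 151.08624267578125), (31.762310028076172, 61.947513580322266), 73.34330749511719)
0.91 [643.9207971  283.72376341  12.1971279 ] ((646.0609741210938, 289.485595703125), (27.249759674072266, 66.0306625366211), 86.40205383300781)
(array([0.05, 0.11, 9.07]), np.float64(0.0), array([662.7, 150.4, 127.7]), np.float64(-0.119))
```

View pics/w7.png

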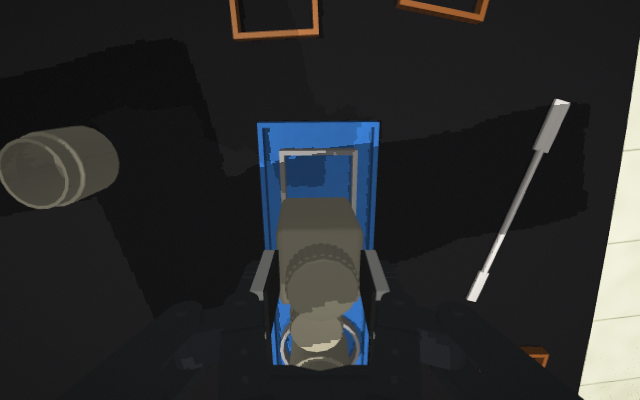

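The bottle is square over the frame, with the frame's far edge at (320,152).

Emit:
{"name": "play_rows", "arguments": {
  "series": [
    [[0,0.1,3],[0,0,0],2.5],
    [[0,0.1,6],[0,0,0],2.5],
    [[0,0.1,8.2],[0,0,0],2.5],
    [[0,0.1,9.1],[0,0,0],2.5],
    [[0,0.1,9.1],[0,0,0],2.5],
    [[0,0.1,9.1],[0,0,0],7.5],
    [[0,0.1,9.1],[0,0,0],7.5],
    [[0,0.1,9.1],[0,0,0],7.5],
    [[0,0.1,9.1],[0,0,0],7.5],
    [[0,0.1,6.5],[0,0,0],7.5],
    [[0,0.1,2.5],[0,0,0],7.5],
    [[0,0.1,-1.5],[0,0,0],7.5]
  ]
}}

```text
t: 17.6
eef_pos: [662.9, 149.7, 142.3]
eef_rot: [-0.001, 0.748, 0.664, -0.001]
wrist_force: [2.2, 0.1, -0.6]
width: 0.882
grasp_force: 0.0
```

Emit:
{"name": "play_rows", "arguments": {
  "series": [
    [[0,-3,-3],[0,0,0],8],
    [[0,-6.5,-5],[0,0,0],8],
    [[0,-10,-6],[0,0,0],8],
    [[0,-13.5,-6],[0,0,0],8],
    [[0,-17,-6],[0,0,0],8],
    [[0,-20.5,-6],[0,0,0],8],
    [[0,-24,-6],[0,0,0],8],
    [[0,-27,-6],[0,0,0],8],
    [[0,-28,-6],[0,0,0],8],
    [[0,-28,-6],[0,0,0],8]
  ]
}}

```text
t: 18.43
eef_pos: [384.1, 183.3, 202.5]
eef_rot: [-0.0, 0.747, 0.664, 0.0]
wrist_force: [0.8, 0.7, 0.7]
width: 0.938
grasp_force: 0.0
```

Run:
```python
from h import *
p,w=cloud("scene"); cv2.imwrite("pics/s2.png",cv2.resize(p[100:300,200:520,::-1],(800,500)))
p,w=cloud("top"); cv2.imwrite("pics/t2.png",cv2.resize(p[130:270,170:450,::-1],(800,400)))
P=w.reshape(-1,3)
for n,x,y,h in (("wide",643.5,-24,74),("tall",653.5,63.5,88),("vial",633.3,-110.5,62),("sq",663.8,150.5,76)):
    Q=P[np.hypot(P[:,0]-x,P[:,1]-y)<35];T=Q[abs(Q[:,2]-h)<7]; print(n,len(T),T.mean(0).round(1) if len(T) else Q[:,2].max(),(x,y,h))
```

```text
wide 355 [643.8 -23.3  74.5] (643.5, -24, 74)
tall 186 [651.6  63.   88.5] (653.5, 63.5, 88)
vial 62 [ 630.5 -109.5   61.9] (633.3, -110.5, 62)
sq 125 [663.3 151.2  76.4] (663.8, 150.5, 76)
```

View pics/s2.png

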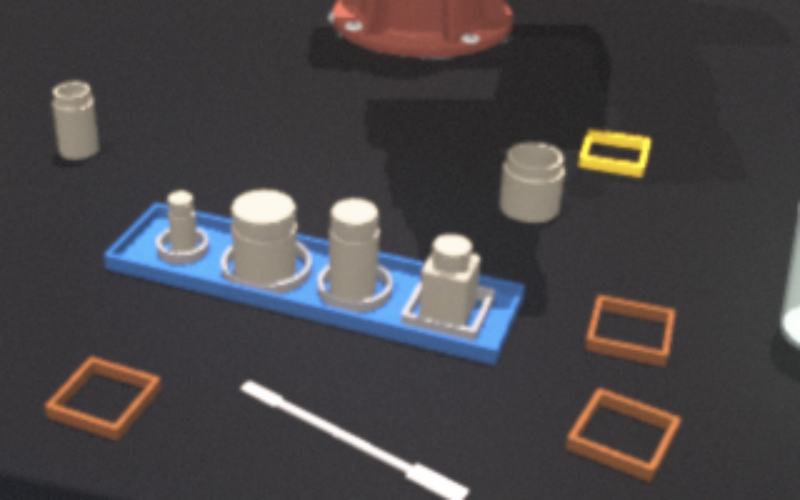

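View pics/t2.png

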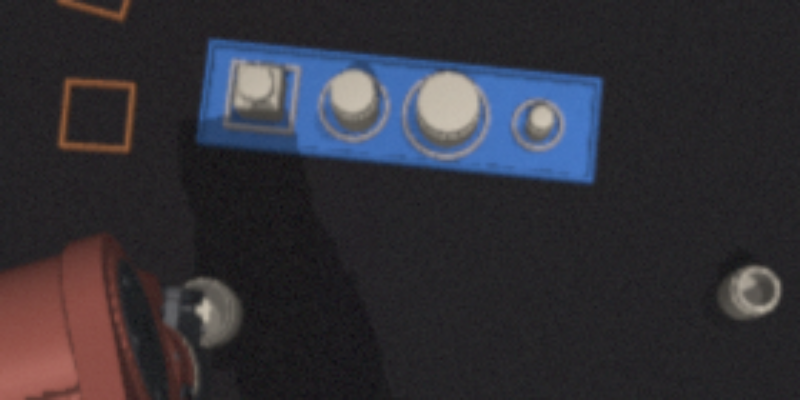

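All four containers stand in their own holders on the tray floor, with tops at the expected heights. Both open jars still stand in place, and the arm is clear.

```bash
python3 -c "
from station import arm; print(arm.sign_off())"
```

```text
the job is handed in; nothing more can be done
None
```

The four capped containers are upright in their matching holders in the blue tray, the two open jars were left standing where they were, and the job was handed in after about 19 s of the 96 s allowed.

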